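Unstack the pantry tins into their fitted trays

TASK

Take the stack of tins apart and put all four tins away in the bamboo trays, one to a tray, each in the tray made to its size and shape, so that every tin lies flat on its tray's floor, lid up. Lower the tins in rather than dropping them, do not tip any over, and leave the two small loose glass jars, the lentils and the rice, standing where they are.

Things in the scene. Friction and masses are not known exactly. Their poses are not given: they have to be found in the camera images.
- red_tin: The red oblong tin, the longest: 150 mm along its x by 64 mm along its y, 60 mm tall like all four tins, flat lid, closed, 0.42 kg give or take a third, loose. Its origin is the centre of its underside, z up. It and the green tin stand on the work surface; one of them, which one varies, carries the blue and the yellow tin.
- green_tin: The green oblong tin: 116 mm along its x by 64 mm along its y, 60 mm tall like all four tins, flat lid, closed, 0.34 kg give or take a third, loose. Its origin is the centre of its underside, z up. Stands on the work surface, alone or as the foot of the stack.
- blue_tin: The blue oblong tin, the shortest: 88 mm along its x by 60 mm along its y, 60 mm tall like all four tins, flat lid, closed, 0.26 kg give or take a third, loose. Its origin is the centre of its underside, z up. Second in the stack: it lies flat on the red or the green tin, turned by up to 50 degrees to it, with the yellow tin on top of it.
- yellow_tin: The yellow round tin, 58 mm in diameter, 60 mm tall like all four tins, flat lid, closed, 0.17 kg give or take a third, loose. Its origin is the centre of its underside, z up. Top of the stack.
- long_tray: The longest shallow bamboo tray: inside 170 mm along its x by 84 mm along its y, floor 4 mm thick, walls 5 mm thick and 28 mm high, open on top; it stands fast on the liner and does not slide. Its origin is the centre of its underside, z up.
- medium_tray: The middling oblong bamboo tray: inside 136 mm along its x by 84 mm along its y, floor 4 mm thick, walls 5 mm thick and 28 mm high, open on top; it stands fast on the liner and does not slide. Its origin is the centre of its underside, z up.
- short_tray: The shortest oblong bamboo tray: inside 108 mm along its x by 80 mm along its y, floor 4 mm thick, walls 5 mm thick and 28 mm high, open on top; it stands fast on the liner and does not slide. Its origin is the centre of its underside, z up.
- round_tray: The round bamboo tray: inside 78 mm in diameter, floor 4 mm thick, walls 5 mm thick and 28 mm high, open on top; it stands fast on the liner and does not slide. Its origin is the centre of its underside, z up.
- lentil_jar: A loose clip-top glass jar of orange lentils, 68 mm in diameter with a wire clasp reaching 9 mm further, 82 mm tall, 0.24 kg. To be left where it stands. Its origin is the centre of its underside, z up.
- rice_jar: A loose clip-top glass jar of white rice, 74 mm in diameter with a wire clasp reaching 9 mm further, 88 mm tall, 0.28 kg. To be left where it stands. Its origin is the centre of its underside, z up.
There are look-alikes about, which are no part of the job. Leave any purple or turquoise look-alike of the short_tray alone.

How it is judged:
By the outcome, as a careful person would: the job done as asked, in the order asked, and still so for the second after the job is handed in, with the robot touching nothing.
It also fails if it takes over 128 s, if anything falls off the work surface, if the arm or the gripper's body presses on something with over 40 N, if the wrist force passes 120 N, or if a joint passes its speed limit or range.

ROBOT

A 6-joint arm with a two-finger parallel gripper is mounted at the origin on the work surface. World frame = base frame: x ahead of the robot, y to its left, z up, the work surface at z = 0. Lengths are in m, angles in rad, forces in N, time in s.
With the tool pointing down it reaches from about 0.35 to 1 m from the base axis. Payload 7.1 kg.
Tool frame: the origin (TCP) lies between the finger pads; the fingertips stand 22 mm ahead of it and the grasp point (between the pads) lies 3 mm ahead of it; z points along the fingers, y is the line along which they close (so a half turn about z gives the same grasp; the last joint's range is limited). The gripper opens to 85 mm and grips with 20 to 120 N. Pads are 22 mm wide; open, the fingers measure 114 mm over their backs; the gripper's body (76 mm by 85 mm) begins 54 mm behind the grasp point. The pads swing forward as they close: fully open they stand 13 mm farther back than shut.
Start: joints at [-1.308, 0.423, 1.63, -0, 1.089, -0.019], TCP at [0.174, -0.6, 0.253] pointing down, gripper open.
Joint ranges: [-3, 3], [-0.9, 2.11], [0.09, 2.58], [-1.31, 4.45], [0.11, 2.69], [-2.54, 2.54]. Speed limits (rad/s): [2.39, 2.39, 3.01, 3.14, 3.14, 3.14].

INTERFACE

Orientations are given as a rotation vector (axis times angle).
In Python, from rig import manip gives the robot as it stands. The module is installed in compiled form; this text tells all that it offers. Calls block until the motion is done:
- manip.move_to(position, orientation): joint-space move of the TCP to a pose.
- manip.servo_line(position, orientation=None, rate=0.15): straight line of the TCP; orientation=None keeps the orientation; rate is the mean speed in m/s.
- manip.set_joints(angles): joint-space move.
- manip.command_gripper(opening, f_grip=None): finger opening in m; f_grip is the grip in N (None keeps the last); returns when the fingers have stopped.
- manip.hold(seconds).
- manip.solve_ik(position, orientation): joint angles nearest the present ones, or None.
- manip.camera(name): name is "side" or "top" or "wrist"; returns a dict with "image" (480x640x3 uint8, red, green, blue), "fx", "fy", "cx", "cy" (pixels), "cam_to_world" (4x4, takes a point from camera to world coordinates); the wrist camera has in their place "mount" (4x4, takes a point from camera to tool coordinates, whose origin is the TCP and whose axes are the flange's). Camera axes: x right, y down, z forward; pixel columns grow to the right and rows downward; lengths in m; the calibration is good to about 2 mm. A picture is of the moment at which its call begins: read the wrist's pose just before it. There is no depth.
A pose or a line that the arm cannot do raises manip.IKError and nothing moves.
- manip.sign_off(): hands the job in; it is judged then, once.
Readings, each from a call of its own:
- manip.get_time(): time.
- manip.get_joint_positions(): joint angles.
- manip.get_joint_vel(): joint speeds.
- manip.get_tau(): joint torques, N m.
- manip.get_position(): TCP position.
- manip.get_ee_rot(): TCP orientation.
- manip.get_contact_force(): force on the tool from outside, world axes, zero at the start.
- manip.get_torque(): the same for the moment, N m.
- manip.get_width(): finger opening in m.
- manip.get_grip_force(): force on a finger pad.
Only numpy, scipy, OpenCV 4.12 (cv2) and the standard library are available. Lean on these libraries where they do the work, as an engineer would, in place of code of your own. Each camera call takes 0.05 s, during which the arm holds its last target. There are 200 camera calls.

## Working session

There is one attempt and no reset: what is moved stays moved. The work goes in short steps, each a Python script; the robot and the scene stay as the last script left them, time stands still between calls to the robot, and variables do not carry over. Pictures are saved under pics/ and viewed, at most 14 in all, crops included, and the job is handed in when it is done.

```bash
mkdir -p pics; python3 - <<'E'
from rig import manip
import cv2,numpy as np,pickle
d={}
for n in("side","top","wrist"):
    d[n]=manip.camera(n); cv2.imwrite(f"pics/{n}0.png",d[n]["image"][:,:,::-1])
    print(n,{k:np.round(v,4).tolist() for k,v in d[n].items() if k!="image"})
pickle.dump(d,open("cam0.pkl","wb"))
print(manip.get_position(),manip.get_ee_rot(),manip.get_time())
E
```

```text
side {'fx': 457.4255, 'fy': 457.4255, 'cx': 315.4276, 'cy': 239.9759, 'cam_to_world': [[-0.9973, -0.0567, 0.0474, 0.4404], [-0.0692, 0.4924, -0.8676, 0.9926], [0.0259, -0.8685, -0.495, 0.6503], [0.0, 0.0, 0.0, 1.0]]}
top {'fx': 482.8058, 'fy': 482.8058, 'cx': 316.0192, 'cy': 236.9953, 'cam_to_world': [[-0.019, -0.9973, 0.0714, 0.3913], [-0.9993, 0.0212, 0.0311, 0.0253], [-0.0326, -0.0707, -0.997, 1.176], [0.0, 0.0, 0.0, 1.0]]}
wrist {'fx': 412.62, 'fy': 412.62, 'cx': 315.0622, 'cy': 236.4709, 'mount': [[-0.0004, -0.9505, -0.3108, 0.0779], [1.0, -0.0005, 0.0002, -0.0002], [-0.0003, -0.3108, 0.9505, -0.1197], [0.0, 0.0, 0.0, 1.0]]}
[ 0.17372018 -0.59995659  0.25270769] [-3.10928282e+00 -4.40944693e-01  2.19379033e-04] 0.15
```

View pics/top0.png

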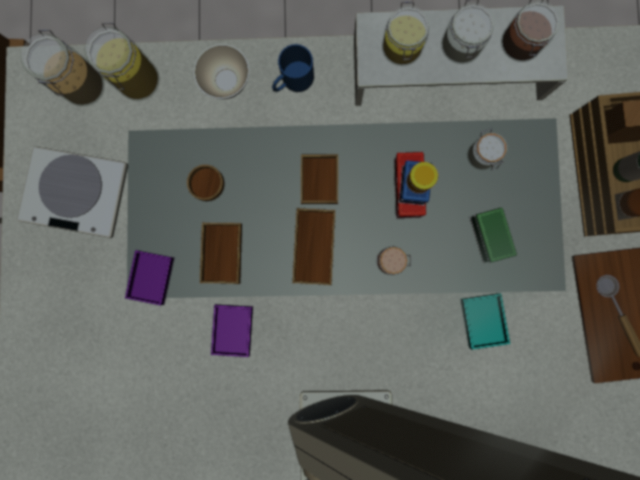

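View pics/side0.png

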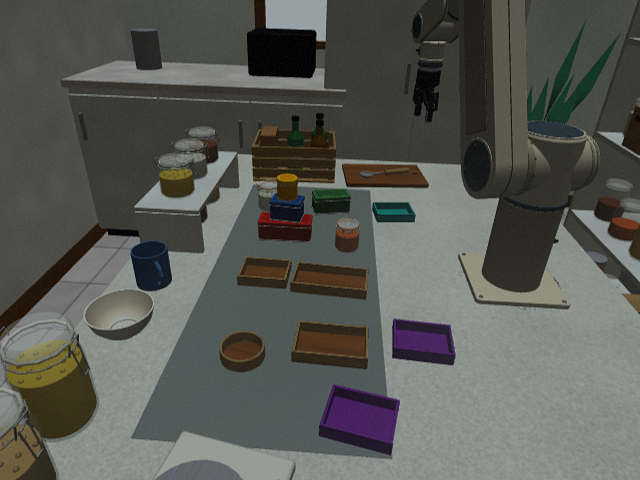

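The top view shows the stack at (411,184), with red as the foot, blue above it and yellow at (423,176). The green tin is at (495,234), the rice jar at (490,149) and the lentil jar at (394,260).

- **Trays, bamboo-coloured:** round (206,182), short (319,179), long (314,246), medium (221,252).
- **Look-alikes:** purple (150,277) and (232,330), turquoise (485,320).

Next I measure from top and side.

```bash
cat > h.py <<'E'
import numpy as np,cv2
from scipy.spatial.transform import Rotation as R
def T_tool(p,r):
    T=np.eye(4);T[:3,:3]=R.from_rotvec(r).as_matrix();T[:3,3]=p;return T
def shot(manip,name):
    T=T_tool(manip.get_position(),manip.get_ee_rot()) if name=="wrist" else None
    c=manip.camera(name)
    if T is not None:c["cam_to_world"]=T@c["mount"]
    return c
def rays(c,px):
    px=np.asarray(px,float).reshape(-1,2)
    d=np.c_[(px[:,0]-c["cx"])/c["fx"],(px[:,1]-c["cy"])/c["fy"],np.ones(len(px))]
    M=c["cam_to_world"];return M[:3,3],d@M[:3,:3].T
def plane(c,px,z):
    o,d=rays(c,px);return (o+d*((z-o[2])/d[:,2])[:,None])[:,:2]
def tri(c1,p1,c2,p2):
    A=[];b=[]
    for c,p in((c1,p1),(c2,p2)):
        o,d=rays(c,p);d=d[0]/np.linalg.norm(d[0]);P=np.eye(3)-np.outer(d,d);A.append(P);b.append(P@o)
    A=np.vstack(A);b=np.hstack(b);x=np.linalg.lstsq(A,b,rcond=None)[0]
    return x,np.linalg.norm(A@x-b)
HS={"red":[(0,8),(172,180)],"green":[(45,75)],"blue":[(105,125)],"yellow":[(18,32)],"bamboo":[(5,20)]}
def mask(c,col,smin=90,vmin=40):
    h=cv2.cvtColor(c["image"],cv2.COLOR_RGB2HSV);m=np.zeros(h.shape[:2],np.uint8)
    for a,b in HS[col]:m|=cv2.inRange(h,(a,smin,vmin),(b,255,255))
    return cv2.morphologyEx(m,cv2.MORPH_OPEN,np.ones((3,3)))
def blobs(m,amin=150):
    cs,_=cv2.findContours(m,cv2.RETR_EXTERNAL,cv2.CHAIN_APPROX_NONE)
    return sorted([k[:,0,:] for k in cs if cv2.contourArea(k)>amin],key=lambda k:-cv2.contourArea(k))
def rect(xy):
    """centre, (long,short), yaw of long side, of contour points on a plane (m)"""
    (x,y),(w,h),a=cv2.minAreaRect((np.asarray(xy)*1000).astype(np.float32))
    if w<h:w,h,a=h,w,a+90
    return np.array([x,y])/1000,(w/1000,h/1000),np.deg2rad((a+90)%180-90)
def down(yaw):  # tool z down, tool x at yaw
    return (R.from_euler("z",yaw)*R.from_euler("x",np.pi)).as_rotvec()
E
python3 - <<'E'
from h import *;import pickle
d=pickle.load(open("cam0.pkl","rb"));t,s=d["top"],d["side"]
for col,z in(("yellow",.18),("blue",.12),("red",.06),("green",.06),("bamboo",.028)):
    print(col)
    for n,c in(("top",t),("side",s)):
        for k in blobs(mask(c,col))[:12]:
            m=k.mean(0);
            if n=="top" and not(120<m[0]<570 and 110<m[1]<300):continue
            if n=="side" and not(130<m[0]<400 and 165<m[1]<400):continue
            r=rect(plane(c,k,z));print(n,m.round(1),np.round(r[0],3),np.round(r[1],3),round(np.rad2deg(r[2]),1))
# enlarged crops: stack + trays
a=cv2.resize(t["image"][120:310,120:560],None,fx=1.8,fy=1.8,interpolation=cv2.INTER_CUBIC)
cv2.imwrite("pics/crop_top.png",a[:,:,::-1])
E
```

```text
yellow
top [422.9 176.1] [ 0.585 -0.168] [0.059 0.058] -1.5
side [176.3 181.4] [ 0.873 -0.101] [0.197 0.087] -71.3
side [286.8 178.8] [ 0.585 -0.156] [0.085 0.059] -82.2
blue
top [411.5 185.1] [ 0.584 -0.164] [0.089 0.06 ] -5.6
red
top [403.9 169. ] [ 0.612 -0.159] [0.106 0.065] -1.6
top [410.3 209.4] [ 0.531 -0.161] [0.064 0.033] 88.2
side [284.5 221.2] [ 0.591 -0.148] [0.15  0.086] 0.7
green
top [495.  229.9] [ 0.478 -0.348] [0.091 0.061] 13.9
side [330.8 193.6] [ 0.469 -0.345] [0.113 0.067] 14.1
bamboo
top [313.6 246.2] [0.452 0.068] [0.174 0.088] -4.2
top [220.6 253.3] [0.44  0.291] [0.14  0.093] -2.2
top [319.1 178.8] [0.615 0.052] [0.114 0.082] -1.3
top [203.6 182. ] [0.612 0.328] [0.086 0.08 ] 44.3
side [330.4 343.4] [0.442 0.307] [0.143 0.116] -3.2
side [383.6 174.5] [ 0.283 -0.625] [0.293 0.2  ] 5.5
side [332.1 281.5] [0.451 0.088] [0.17  0.122] -5.4
side [241.3 350. ] [0.61  0.348] [0.084 0.081] 5.6
side [267.7 271.2] [0.615 0.071] [0.117 0.112] 86.5
side [346.5 239.9] [ 0.414 -0.106] [0.115 0.063] 89.3
side [287.5 191.5] [ 0.618 -0.418] [0.125 0.062] -82.8
```

View pics/crop_top.png

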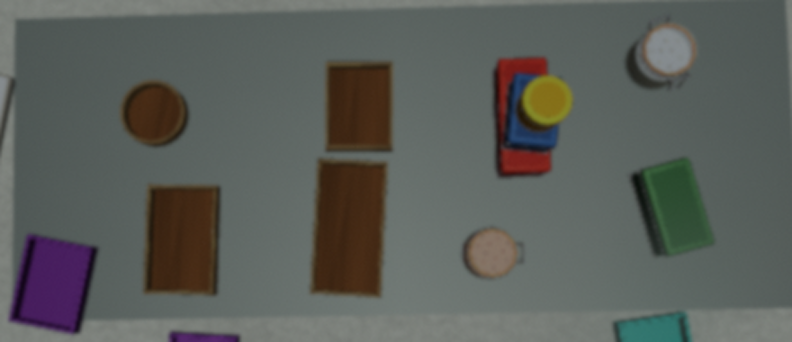

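The crop shows the foot is red with blue and yellow on it, and the short, long and medium bamboo trays differ by length (114, 174 and 140 mm). The purple and turquoise ones are look-alikes. Next are three wrist-camera stations for stereo.

```bash
python3 - <<'E'
from h import *;import pickle
from rig import manip
S=[]
for i,y in enumerate((-.28,-.1,.08,.28)):
    manip.move_to([.57,y,.38],down(0.0)); c=shot(manip,"wrist"); S.append(c)
    cv2.imwrite(f"pics/w{i}.png",c["image"][:,:,::-1])
    print(i,manip.get_time(),manip.get_joint_positions().round(2) if hasattr(manip.get_joint_positions(),'round') else manip.get_joint_positions())
    for col,z in(("yellow",.18),("blue",.12),("red",.06),("green",.06),("bamboo",.028)):
        for k in blobs(mask(c,col),400):
            r=rect(plane(c,k,z))
            if .35<r[0][0]<.7 and abs(r[0][1])<.42: print(" ",col,k.mean(0).round(1),k.min(0),k.max(0),np.round(r[0],4),np.round(r[1],4),round(np.rad2deg(r[2]),1))
pickle.dump(S,open("w.pkl","wb"))
cv2.imwrite("pics/w03.png",np.hstack([cv2.resize(S[i]["image"],(400,300))[:,:,::-1] for i in(0,1)]))
cv2.imwrite("pics/wall.png",np.vstack([np.hstack([cv2.resize(S[i]["image"],(400,300))[:,:,::-1] for i in j]) for j in((0,1),(2,3))]))
E
```

```text
0 2.1 [-0.48  0.33  1.48 -0.    1.34  1.1 ]
  yellow [175.6 182.4] [138 147] [213 219] [ 0.5862 -0.1723] [0.0588 0.0568] 89.9
  yellow [208.9 162.5] [185 143] [223 191] [ 0.6027 -0.1997] [0.0432 0.0167] 31.0
  yellow [ 71.2 272.3] [ 61 206] [ 82 333] [ 0.5108 -0.078 ] [0.1158 0.0106] -6.2
  yellow [ 45.3 160.2] [  0 102] [ 65 186] [ 0.6166 -0.0619] [0.0627 0.0524] -1.5
  blue [196.2 137. ] [161 120] [227 163] [ 0.6136 -0.1724] [0.0594 0.0322] 82.5
  red [200.8 102.2] [168  83] [232 123] [ 0.6457 -0.1651] [0.0637 0.0386] 89.9
  red [218.7 213.5] [182 184] [239 225] [ 0.5274 -0.1746] [0.0769 0.0372] -56.7
  green [385.7 282.4] [360 253] [412 308] [ 0.4476 -0.3626] [0.0671 0.0546] 13.3
  bamboo [ 41.4 262.2] [  0 191] [ 89 333] [0.4548 0.0582] [0.1853 0.1071] -4.2
  bamboo [ 34.6 133.3] [ 0 77] [ 77 186] [0.6141 0.0356] [0.1173 0.0903] -1.6
  bamboo [188.8 284.6] [160 268] [212 305] [ 0.4318 -0.1238] [0.0637 0.0426] 65.4
  bamboo [211.4 165.6] [189 143] [223 193] [ 0.5791 -0.163 ] [0.063  0.0236] 24.5
1 2.9 [-0.2   0.23  1.6  -0.    1.31  1.38]
  yellow [392.7 174.4] [361 144] [438 220]
[... 2084 characters left out ...]
471] -57.6
3 4.5667 [ 0.44  0.33  1.48 -0.    1.34  2.01]
  yellow [269.  134.1] [231  95] [307 174] [0.6238 0.3127] [0.0581 0.0575] -0.4
  yellow [510.3 167.1] [471 127] [557 186] [0.6071 0.1265] [0.0629 0.0433] 87.4
  yellow [510.6  87.7] [479  77] [568 125] [0.6481 0.1252] [0.0622 0.0336] 89.9
  bamboo [482.2 261.3] [432 192] [538 334] [0.4542 0.0725] [0.1833 0.1017] -4.2
  bamboo [514.7 130.2] [464  76] [568 186] [0.6146 0.0565] [0.1169 0.0982] -1.5
  bamboo [304.  270.9] [267 215] [343 329] [0.4441 0.292 ] [0.1517 0.0911] -2.2
  bamboo [268.8 134.2] [231  95] [307 174] [0.6122 0.3291] [0.0857 0.0849] -0.4
  bamboo [615.5 292.4] [591 268] [639 322] [ 0.4184 -0.0967] [0.0689 0.0606] -18.9
```

View pics/wall.png

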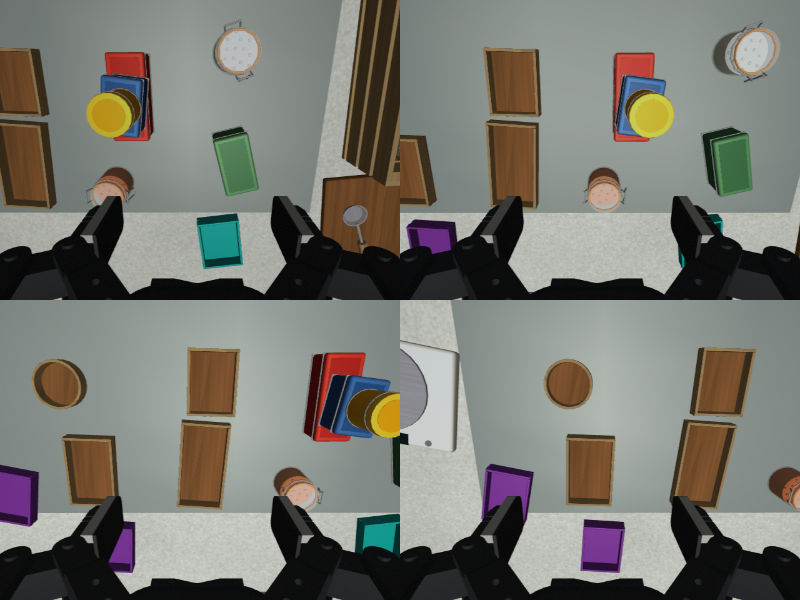

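The wrist views show every tray clearly: round (view 3, 269,134), short (view 2, 340,131), long (view 2, 323,262) and medium (view 3, 304,271). Next I triangulate the rim edges and tin lids, check them, and pick the yellow tin.

```bash
cat > meas.py <<'E'
from h import *;import pickle
from scipy.optimize import brentq
S=pickle.load(open("w.pkl","rb"));top=pickle.load(open("cam0.pkl","rb"))["top"]
def near(c,col,p,z,amin=400):
    return min(blobs(mask(c,col),amin),key=lambda k:np.linalg.norm(plane(c,k,z).mean(0)-p))
def ext(c,k,z,yaw):  # extents along tray axes x (length) and y
    q=plane(c,k,z)@np.array([[np.cos(yaw),-np.sin(yaw)],[np.sin(yaw),np.cos(yaw)]])
    return q.min(0),q.max(0)
TR={}
for n,p,yaw,L,W,vp,vm,vc in(("long",(.452,.067),-4.2,.18,.094,(1,2),(2,3),2),("medium",(.441,.29),-2.2,.146,.094,(2,3),(3,),3),
     ("short",(.615,.052),-1.5,.118,.090,(1,2),(2,3),2),("round",(.612,.328),0,.088,.088,(2,3),(3,),3)):
    yaw=np.deg2rad(yaw); K={i:near(S[i],"bamboo",p,.028) for i in set(vp+vm+(vc,))}
    f=lambda i,z,s,a:ext(S[i],K[i],z,yaw)[s][a]
    h=[brentq(lambda z:f(v[0],z,s,1)-f(v[1],z,s,1),-.1,.15) for v,s in((vp,1),(vm,0)) if len(v)==2]
    z=.028;yp=f(vc,z,1,1);ym=f(vc,z,0,1);x0=f(vc,z,0,0);x1=f(vc,z,1,0)
    cx=x0+L/2 if x0<.45 else (x0+x1)/2
    Rz=np.array([[np.cos(yaw),-np.sin(yaw)],[np.sin(yaw),np.cos(yaw)]])
    ctr=Rz@[cx,(yp+ym)/2]
    TR[n]=(ctr[0],ctr[1],yaw,float(np.mean(h)))
    if __name__=="__main__":print(n,"ctr",ctr.round(4),"rim z",np.round(h,4),"len",round(x1-x0,4),"wid",round(yp-ym,4))
if __name__=="__main__":
    k0=near(S[0],"yellow",(.586,-.17),.18);kt=near(top,"yellow",(.586,-.17),.18,150)
    ctr=lambda k:np.array(cv2.minEnclosingCircle(k.astype(np.float32))[0])
    x,e=tri(S[0],ctr(k0),top,ctr(kt));print("yellow",x.round(4),"res",round(e,4))
    for n in ("round","short"):  # check with the top camera
        p=TR[n];print(n,"top cam",rect(plane(top,near(top,"bamboo",p[:2],.028,150),.028))[0].round(4))
E
python3 meas.py
```

```text
long ctr [0.4525 0.0672] rim z [0.0257 0.0263] len 0.184 wid 0.0923
medium ctr [0.4412 0.2921] rim z [0.0285] len 0.1517 wid 0.0911
short ctr [0.6147 0.051 ] rim z [0.0257 0.0267] len 0.1172 wid 0.0883
round ctr [0.6122 0.3291] rim z [0.0271] len 0.0856 wid 0.085
yellow [ 0.586  -0.1693  0.1707] res 0.0
round top cam [0.6116 0.3278]
short top cam [0.6145 0.0515]
```

Tray rims agree with 28 mm. The yellow lid reads 171 mm against the nominal 180 mm, so I take a closer stereo look at the stack.

```bash
cat > stack.py <<'E'
from meas import *
def lidz(manip,p,cols,h=.40,b=.09):
    """views straight above p and b to either side; edges away from the camera give lid height and position"""
    V={}
    for s in(0,1,-1):
        manip.move_to([p[0]-.05,p[1]+s*b,h],down(0.0));manip.hold(.15);V[s]=shot(manip,"wrist")
    for col,z,q,yaw in cols:
        K={s:near(V[s],col,q,z,300) for s in V}
        f=lambda s,z,e,a:ext(V[s],K[s],z,yaw)[e][a]
        hh=[brentq(lambda zz:f(0,zz,e,1)-f(s,zz,e,1),-.1,.3) for s,e in((1,0),(-1,1))]
        r=rect(plane(V[0],K[0],z))
        print(col,"lid z",np.round(hh,4),"rect",r[0].round(4),np.round(r[1],4),round(np.rad2deg(r[2]),2))
    return V
E
python3 - <<'E'
from stack import *
from rig import manip
HS["yellow"]=[(22,32)]
V=lidz(manip,(.586,-.169),[("yellow",.18,(.586,-.169),0.)])
cv2.imwrite("pics/y.png",V[0]["image"][60:400,100:540,::-1]);print(manip.get_time(),mask(V[0],"yellow").sum()/255)
E
```

```text
yellow lid z [0.1798 0.1771] rect [ 0.5854 -0.1701] [0.0564 0.0557] -89.94
8.0167 3990.0
```

View pics/y.png

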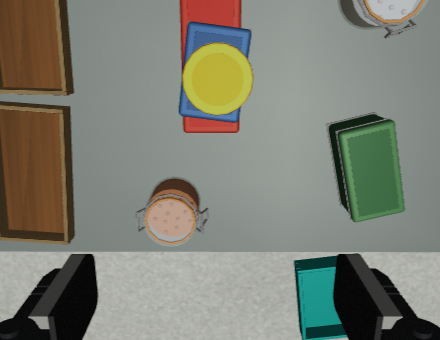

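The crop shows the yellow lid in full at (217,79) on blue, and its height of 0.178 m fits a three-tin stack. I pick it and place it in the round tray.

```bash
cat > act.py <<'E'
from stack import *
D=.011   # TCP below the lid when gripped
def mod(yaw): return (yaw+np.pi/2)%np.pi-np.pi/2   # keep near yaw 0
def pick(manip,x,y,yaw,lid,f,hi=.30):
    yaw=mod(yaw);o=down(yaw)
    manip.command_gripper(.085);manip.move_to([x,y,max(lid+.06,.16)],o)
    manip.servo_line([x,y,lid-D],rate=.08)
    manip.command_gripper(.0,f);manip.hold(.2)
    print("width",round(manip.get_width(),4),"grip",round(manip.get_grip_force(),1),"pz",manip.get_position()[2].round(4))
    manip.servo_line([x,y,lid-D+.02],rate=.05);manip.servo_line([x,y,hi],rate=.15)
    print("lifted width",round(manip.get_width(),4),"F",np.round(manip.get_contact_force(),1),"t",manip.get_time())
def place(manip,x,y,yaw,floor,hi=.30):
    o=down(mod(yaw));manip.servo_line([x,y,hi],o,rate=.22)
    z=floor+.060-D
    manip.servo_line([x,y,z+.03],rate=.12);manip.servo_line([x,y,z+.006],rate=.05);manip.hold(.3)
    f0=manip.get_contact_force()[2]
    for i in range(14):
        z1=z+.005-.001*i;manip.servo_line([x,y,z1],rate=.02);df=manip.get_contact_force()[2]-f0
        if df>2.0:break
    print("contact",round(df,1),"at dz",round(z1-z,4),"width",round(manip.get_width(),4))
    manip.command_gripper(.085);manip.hold(.2)
    manip.servo_line([x,y,z1+.03],rate=.06);manip.servo_line([x,y,.2],rate=.2);print("t",manip.get_time())
E
python3 - <<'E'
from act import *
from rig import manip
pick(manip,.5854,-.1701,0,.1785,30)
if manip.get_width()>.05:
    x,y,yaw,rim=TR["round"];place(manip,x,y,0,.004)
E
```

```text
width 0.0579 grip 32.8 pz 0.1682
lifted width 0.0577 F [-0.1  0.4 -2.2] t 12.075
contact 2.7 at dz -0.001 width 0.0572
t 21.125
```

```bash
python3 - <<'E'
from act import *
from rig import manip
c=shot(manip,"wrist");cv2.imwrite("pics/yp.png",c["image"][:,:,::-1])
V=lidz(manip,(.586,-.165),[("blue",.12,(.586,-.165),np.deg2rad(-7.4))],h=.36)
pickle.dump(V,open("V1.pkl","wb"))
im=np.hstack([cv2.resize(c["image"],(400,300)),cv2.resize(V[0]["image"],(400,300))]);cv2.imwrite("pics/b.png",im[:,:,::-1])
E
```

```text
blue lid z [0.1157 0.1155] rect [ 0.5857 -0.1669] [0.0864 0.0584] -7.28
```

View pics/b.png

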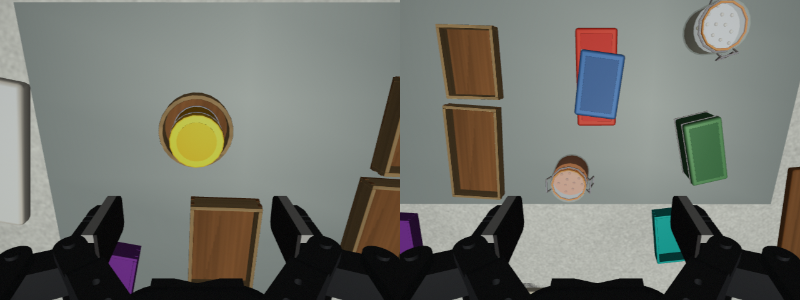

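Yellow stands upright in the round tray (196,141). Blue lies clear on red at (600,84) in the right half, lid about 0.117 m and yaw −7.3°. I pick blue for the short tray.

```bash
python3 - <<'E'
from act import *
from rig import manip
pick(manip,.5857,-.1669,np.deg2rad(-7.3),.1185,35)
if manip.get_width()>.05:
    x,y,yaw,rim=TR["short"];place(manip,x,y,yaw,.004)
    V=lidz(manip,(.56,-.25),[("red",.06,(.59,-.16),0.),("green",.06,(.47,-.35),np.deg2rad(14.2))],h=.36)
    pickle.dump(V,open("V2.pkl","wb"));cv2.imwrite("pics/rg.png",V[0]["image"][:,:,::-1]);print(manip.get_time())
E
```

```text
width 0.0596 grip 38.9 pz 0.1082
lifted width 0.0598 F [-0.1 -0.1 -3.1] t 29.3833
contact 3.1 at dz -0.001 width 0.0596
t 37.15
red lid z [0.0329 0.0559] rect [ 0.5905 -0.1666] [0.1475 0.0673] 0.19Traceback (most recent call last):
  File "<stdin>", line 6, in <module>
  File "stack.py", line 8, in lidz
    K={s:near(V[s],col,q,z,300) for s in V}
         ~~~~^^^^^^^^^^^^^^^^^^
  File "meas.py", line 5, in near
    return min(blobs(mask(c,col),amin),key=lambda k:np.linalg.norm(plane(c,k,z).mean(0)-p))
ValueError: min() iterable argument is empty
```

```bash
sed -i 's/def mask(c,col,smin=90,vmin=40):/def mask(c,col,smin=90,vmin=40):\n    if col=="green":smin=70/' h.py
python3 - <<'E'
from act import *
from rig import manip
V=lidz(manip,(.59,-.161),[("red",.06,(.59,-.161),0.)],h=.36)
W=lidz(manip,(.47,-.35),[("green",.06,(.47,-.35),np.deg2rad(14.2))],h=.36)
pickle.dump((V,W),open("V2.pkl","wb"));print(manip.get_time())
im=np.hstack([cv2.resize(c["image"],(400,300)) for c in(V[0],W[0])]);cv2.imwrite("pics/rg.png",im[:,:,::-1])
E
```

```text
red lid z [0.0549 0.0553] rect [ 0.5909 -0.1635] [0.1473 0.0627] 0.2
green lid z [0.0549 0.0549] rect [ 0.4676 -0.3543] [0.1139 0.0622] 14.28
45.3167
```

View pics/rg.png

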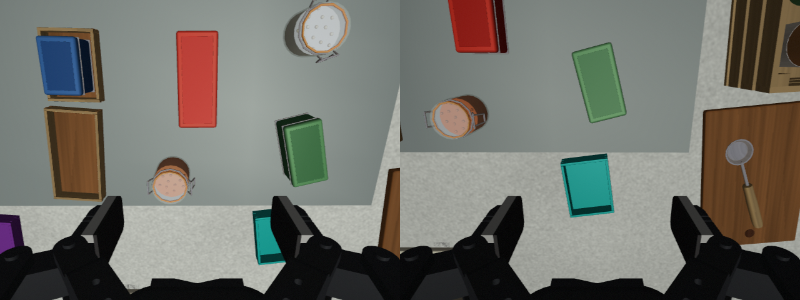

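Red is clear at (197,79) and green at (599,82), with lid heights near 0.055–0.06 m. Blue is sitting in the short tray. I place both remaining tins.

```bash
python3 - <<'E'
from act import *
from rig import manip
for p,t,f in(((.5909,-.1625,np.deg2rad(.2)),"long",50),((.4676,-.3543,np.deg2rad(14.3)),"medium",45)):
    pick(manip,*p,.059,f)
    if manip.get_width()<.055:print("missed");break
    x,y,yaw,rim=TR[t];place(manip,x,y,yaw,.004)
C=[]
for y in(-.05,.17):
    manip.move_to([.53,y,.40],down(0.0));manip.hold(.15);C.append(shot(manip,"wrist"))
manip.move_to([.2,-.55,.3],down(.3));t=shot(manip,"top");s=shot(manip,"side");C+=[t,s]
pickle.dump(C,open("fin.pkl","wb"))
cv2.imwrite("pics/fin.png",np.vstack([np.hstack([cv2.resize(c["image"],(400,300)) for c in C[i:i+2]]) for i in(0,2)])[:,:,::-1])
for col,p,n in(("yellow",(.612,.329),"round"),("blue",(.615,.051),"short"),("red",(.4525,.067),"long"),("green",(.441,.292),"medium")):
    r=rect(plane(t,near(t,col,p,.064,150),.064));print(col,r[0].round(4),np.round(r[1],4),round(np.rad2deg(r[2]),1),np.round(TR[n][:2],4))
print(manip.get_time())
E
```

```text
width 0.0631 grip 56.3 pz 0.0487
lifted width 0.0635 F [ 0.1  0.4 -3.5] t 51.2917
contact 11.8 at dz -0.001 width 0.0634
t 59.2417
width 0.0633 grip 51.2 pz 0.0486
lifted width 0.0631 F [-0.7  0.1 -4.4] t 65.35
contact 9.0 at dz -0.001 width 0.0632
t 75.025
yellow [0.613  0.3277] [0.0667 0.0616] -0.2 [0.6122 0.3291]
blue [0.6145 0.0516] [0.0873 0.0583] -1.2 [0.6147 0.051 ]
red [0.453  0.0671] [0.1516 0.0666] -4.2 [0.4525 0.0672]
green [0.4422 0.2908] [0.1138 0.0653] -1.3 [0.4412 0.2921]
80.7167
```

View pics/fin.png

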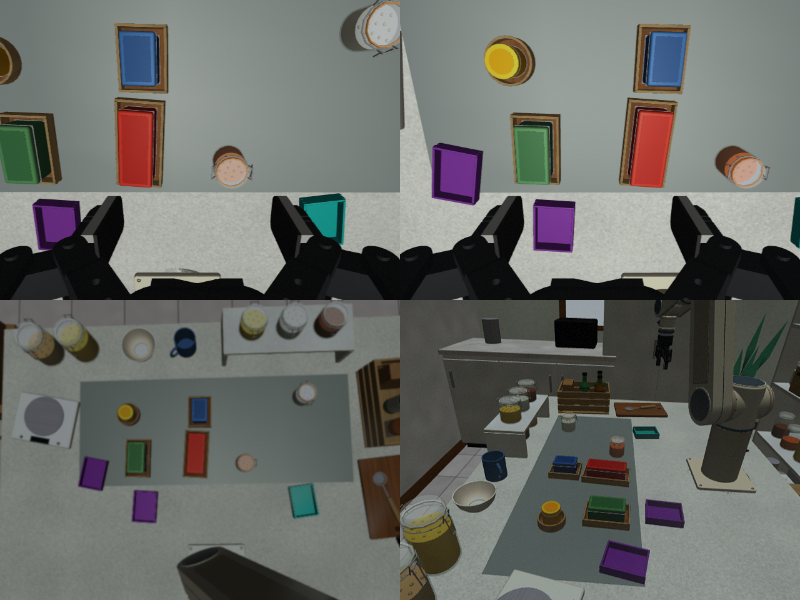

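All four tins lie level and within about 2 mm of their tray centres. Both jars are unmoved, and the arm is clear.

```bash
python3 -c "
from rig import manip
print(manip.sign_off())"
```

```text
the job is handed in; nothing more can be done
None
```

All four tins lie flat, lid up, each in its own tray; the two jars look unmoved in the final pictures, and the job was handed in at about 81 s.

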